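# Index the height gauge over the valve spring

### The job

Set the height gauge over the black coil spring so that it can be measured: take the carriage's red release bar, hold it up while you slide the carriage along its rail until the gauge stands over the spring's tray cell, then let the bar go so that it drops fully home into that notch. Leave the spring standing in its cell.

Things in the scene. Friction and masses are not known exactly. Their poses are not given: they have to be found in the camera images.
- bar_grip (a point): Centre of the red release bar, a T grip on top of the blue carriage, 112 mm above the bench when latched: 70 mm long across the rail (its x axis), 12 mm wide, 14 mm high; z up. The carriage slides along its y axis, both ways. 33 mm free below it, nothing beside it. It lifts straight up against a light spring (4 to 6 N). Pushing the raised bar along y slides the 0.5 kg carriage (friction 1 N).
- release_bar (a joint): Lift of the release bar, m: 0 = fully home in a notch (carriage locked), 0.034 = upper stop. Its latch pin clears the ridges between notches from 0.024 on; 0.03 is a good lift. The fixed rail has 6 notches 45 mm apart, one per tray cell. The ridges have 45 degree flanks: let go up to about 15 mm off, the bar drops and draws the carriage into the nearest notch.
- gauge_tip (a point): Lower tip of the height gauge, 56 mm above the bench: an upright white dial, black rim, 42 mm across, top at 127 mm, on an aluminium arm of the carriage. It moves with the carriage; it lies 85 mm to the robot's side of the bar (-x of bar_grip, same place along the rail) and passes 6 mm above the spring.
- spring_centre (a point): Centre of the black coil spring, 29 mm diameter, 46 mm high, standing loose in one of six cells (41 x 82 mm, floor 4 mm up, walls 8 mm high) of the grey tray fixed along the rail's robot side, never the cell the gauge starts over. The other cells hold two brown bearing caps, two steel bucket tappets and a spark plug.
Mind the look-alikes: they are no part of the job. Leave any yellow look-alike of the part that bears spring_centre alone.

How it is judged:
By the outcome, as a careful person would: the job done as asked, in the order asked, and still so for the second after the job is handed in, with the robot touching nothing.
It also fails if it takes over 29 s, if anything falls off the work surface, if the arm or the gripper's body presses on something with over 40 N, if the wrist force passes 120 N, or if a joint passes its speed limit or range.

### The arm

A 6-joint arm with a two-finger parallel gripper is mounted at the origin on a cart in front of the work surface, level with it; the furniture and walls round the work are solid. World frame = base frame: x ahead of the robot, y to its left, z up, the work surface at z = 0. Lengths are in m, angles in degrees, forces in N, time in s.
With the tool pointing down it reaches from about 0.25 to 0.725 m from the base axis. Payload 9.7 kg.
Tool frame: the origin (TCP) lies on the centre line of the jaws, within the pads' length; the fingertips stand bot.nose_length ahead of it and the grasp point (between the pads) lies 11 mm behind it (bot.nose_length is the distance from the TCP to the fingertips, in m); z points along the fingers, y is the line along which they close (so a half turn about z gives the same grasp; the last joint's range is limited). The gripper opens to 85 mm and grips with 20 to 120 N. Pads are 22 mm wide; open, the fingers measure 114 mm over their backs; the gripper's body (76 mm by 85 mm) begins 54 mm behind the grasp point. The pads swing forward as they close: fully open they stand 13 mm farther back than shut.
Start: joints at [76.719, 4.979, 10.078, 95.1, 0, 90], TCP at [0.126, 0.535, 0.239] pointing down, gripper open.
Joint ranges: [-179.16, 179.16], [-48.56, 103.87], [-65.8, 70.77], [-126.05, 130.52], [-82.76, 87.17], [-180, 180]. Speed limits (degrees/s): [127.2, 127.2, 147.25, 180, 180, 180].

### API

Orientations are given as [roll, pitch, yaw] about the fixed x, y, z axes, in that order (R = Rz(yaw) Ry(pitch) Rx(roll)).
In Python, from workcell import bot gives the robot as it stands. The module is installed in compiled form; this text tells all that it offers.
- The arm moves only by the shell command python3 -m inch 'ROWS' [OPENING] [FORCE]. ROWS is JSON, a list of rows, each a list of 4 numbers: the shift along the world's x, y, z in cm, then the turn about the world's z in degrees. A call has exactly 8 rows; each row is the pose to reach, as a shift and turn from the pose commanded when the call began; what a row does not reach only later rows make up. A row lasts 1/8 s, in which the tool goes at most 62.5 mm and 10.7 degrees, less where a joint would pass 70% of its speed; a pose out of reach is approached as far as the arm can. A call with a gripper value outside its range is refused whole. OPENING is the finger opening in cm, from 0 to 8.54, set as the call begins (- or left out, the last holds). The fingers move at their own pace and stop on an object; FORCE is the grip in N (left out, the last holds). Time passes only in rows, so rows that repeat a pose let the fingers close, or fill a call up. It gives the time, the measured TCP pose, the force, the opening and the grip force at its end, in the units of the state.
- bot.get_obs(): the state, without advancing time (a new reading comes with each control period).
- bot.camera(name): name is "scene" or "side" or "wrist"; returns a dict with "img" (400x640x3 uint8, red, green, blue), "fovy" (degrees; the focal length in pixels is half the picture's height over the tangent of half this angle, whatever the lens; pixels are square), "cx", "cy" (the principal point, pixels), "R" (3x3) and "t" (3): a world point X has camera coordinates R X + t; the wrist camera has in their place "mount" (4x4, takes a point from camera to tool coordinates, whose origin is the TCP and whose axes are the flange's). Camera axes: x right, y down, z forward; pixel columns grow to the right and rows downward; lengths in m; the calibration is good to about 2 mm. A picture is of the moment at which its call begins: read the wrist's pose just before it. There is no depth.
- bot.job_done(): hands the job in; it is judged then, once.
Trained networks look in a picture, given as the dict that the camera call returned (one of the last four; its "shot" number tells which), for a name from the list of things; names that differ only in an ending like _2 or _b are one class to them, and where a whole thing is asked for, a point or a joint stands for the part that bears it (a point fixed in the world has none). Each returns a list of dicts, best first, with "score" (0 to 1); they miss things now and then, are a little off and sometimes report something else, mostly with a low value. They report only what shows in the picture. A call takes as long as a camera call. They do not tell look-alikes from the thing itself.
- bot.find_in(thing, picture): "point" ([column, row] in pixels, amid what is visible of it).
- bot.landmark_of(thing, picture): "point" ([column, row] in pixels: a listed point, or the origin of a listed thing).
The state is a dict: "time": time; "q": joint angles; "qd": joint speeds; "joint_efforts": joint torques, N m; "ee_pos": TCP position; "tcp_rot": TCP orientation; "wrist_force": force on the tool from outside, world axes, zero at the start; "torque": the same for the moment, N m; "opening": finger opening in m; "grasp_force": force on a finger pad.
Only numpy, scipy, OpenCV 4.12 (cv2) and the standard library are available. Lean on these libraries where they do the work, as an engineer would, in place of code of your own. Each camera call takes 0.05 s, during which the arm holds its last target. There are 200 camera calls.

## Working session

There is one attempt and no reset: what is moved stays moved. The work goes in short steps, Python scripts to look and compute and a shell command to move; the robot and the scene stay as the last step left them, time stands still between calls to the robot, and variables do not carry over. Pictures are saved under pics/ and viewed, at most 10 in all, crops included, and the job is handed in when it is done.

```bash
mkdir -p pics; cat > h.py <<'E'
import numpy as np, cv2
from workcell import bot
def K(c):
    f=200/np.tan(np.radians(c["fovy"])/2); return f,c["cx"],c["cy"]
def ray(c,p,z):
    f,cx,cy=K(c); R=np.array(c["R"]);t=np.array(c["t"])
    d=R.T@np.array([(p[0]-cx)/f,(p[1]-cy)/f,1]); o=-R.T@t
    return o+d*(z-o[2])/d[2]
def tri(cs,ps):
    A=[];b=[]
    for c,p in zip(cs,ps):
        R=np.array(c["R"]);o=-R.T@np.array(c["t"]);f,cx,cy=K(c)
        d=R.T@np.array([(p[0]-cx)/f,(p[1]-cy)/f,1]);d/=np.linalg.norm(d);P=np.eye(3)-np.outer(d,d)
        A.append(P);b.append(P@o)
    return np.linalg.lstsq(np.vstack(A),np.hstack(b),rcond=None)[0]
E
python3 - <<'E'
from h import *
o=bot.get_obs();print(o["ee_pos"],o["tcp_rot"],bot.nose_length)
cs=[bot.camera(n) for n in("scene","side")]
Z={"bar_grip":.112,"gauge_tip":.056,"spring_centre":.027}
for th,z in Z.items():
    b=[]
    for c,n in zip(cs,("scene","side")):
        L=bot.landmark_of(th,c)
        for l in L[:3]: print(th,n,np.round(l["point"]),round(l["score"],2),ray(c,l["point"],z).round(3))
        if L:b.append(L[0]["point"])
    if len(b)==2: print("tri",tri(cs,b).round(3))
for c,n in zip(cs,("scene","side")): cv2.imwrite(f"pics/{n}0.png",c["img"][:,:,::-1])
E
```

```text
[0.12628561 0.53506158 0.2385783 ] [-1.79921022e+02  7.68219333e-04  1.66721652e+02] 0.008
bar_grip scene [292. 184.] 0.47 [ 0.564 -0.031  0.112]
bar_grip scene [276. 220.] 0.24 [ 0.408 -0.102  0.112]
bar_grip side [291. 217.] 0.8 [ 0.564 -0.035  0.112]
tri [ 0.561 -0.032  0.114]
gauge_tip scene [275. 218.] 0.76 [ 0.49  -0.031  0.056]
gauge_tip side [336. 256.] 0.94 [ 0.482 -0.051  0.056]
tri [ 0.476 -0.041  0.065]
spring_centre scene [336. 269.] 0.79 [ 0.428 -0.223  0.027]
spring_centre scene [370. 270.] 0.71 [ 0.459 -0.279  0.027]
spring_centre scene [308. 195.] 0.45 [0.677 0.    0.027]
spring_centre side [354. 211.] 0.72 [ 0.563 -0.24   0.027]
spring_centre side [406. 236.] 0.63 [ 0.433 -0.218  0.027]
spring_centre side [325. 290.] 0.6 [0.468 0.001 0.027]
tri [ 0.51  -0.2    0.017]
```

View pics/scene0.png

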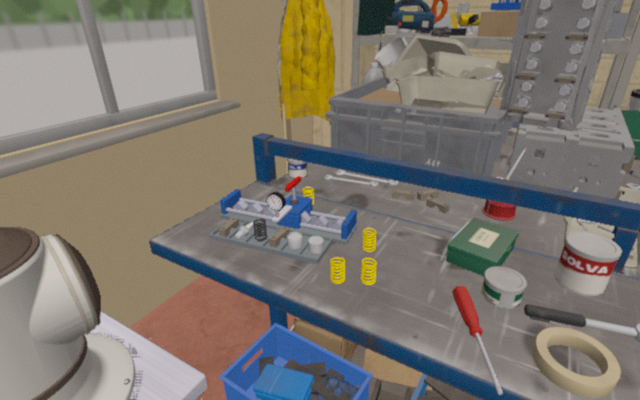

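View pics/side0.png

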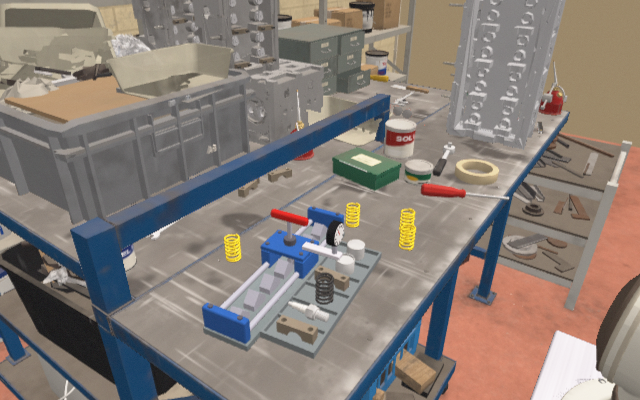

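Scene view: the black spring is at about (260,230), with the red bar at (293,184) and the gauge at (275,202). Side view: spring (325,290), bar (290,217), gauge (335,235). All the yellow springs are look-alikes. Next I'll measure the bar's yaw and the rail's direction.

```bash
python3 - <<'E'
from h import *
cs=[bot.camera(n) for n in("scene","side")]
E=[];B=[]
for c,(x0,x1,y0,y1),sb in zip(cs,[(275,310,172,196),(262,318,203,232)],[(250,270,216,245),(312,336,270,308)]):
    im=c["img"].astype(int);m=(im[...,0]>110)&(im[...,1]<70)&(im[...,2]<70)
    w=np.zeros_like(m);w[y0:y1,x0:x1]=1;m&=w
    p=np.argwhere(m)[:,::-1].astype(float);mu=p.mean(0);v=np.linalg.svd(p-mu,full_matrices=0)[2][0]
    s=(p-mu)@v;e=[mu+v*s.min(),mu+v*s.max()];E.append(e);B.append(mu)
    print(len(p),mu.round(1),[ray(c,q,.112).round(3) for q in e],ray(c,mu,.112).round(3))
    x0,x1,y0,y1=sb;g=im[y0:y1,x0:x1].sum(2)<150;p=np.argwhere(g)[:,::-1]+[x0,y0]
    mid=(p.min(0)+p.max(0))/2;print("spring",len(p),p.min(0),p.max(0),ray(c,mid,.027).round(3));B.append(mid)
print("bar",tri(cs,[B[0],B[2]]).round(3),"spring",tri(cs,[B[1],B[3]]).round(3))
for n in("spring_centre","bar_grip"):
  for c in cs: print([(np.round(l["point"]),round(l["score"],2)) for l in bot.find_in(n,c)])
# rail: blue blobs
for c,n in zip(cs,"ab"):
    x0,x1,y0,y1=[(205,365,160,270),(190,390,180,345)][n=="b"]
    cv2.imwrite(f"pics/z{n}.png",cv2.resize(c["img"][y0:y1,x0:x1,::-1],None,fx=4 if n=="b" else 5,fy=4 if n=="b" else 5,interpolation=2)[:600,:800])
E
```

```text
108 [292.2 183.9] [array([ 0.604, -0.026,  0.112]), array([ 0.527, -0.037,  0.112])] [ 0.562 -0.032  0.112]Traceback (most recent call last):
  File "<stdin>", line 11, in <module>
    return umr_minimum(a, axis, None, out, keepdims, initial, where)
ValueError: zero-size array to reduction operation minimum which has no identity
```

```bash
python3 - <<'E'
from h import *
cs=[bot.camera(n) for n in("scene","side")]
B=[]
for c,(x0,x1,y0,y1),sb in zip(cs,[(275,310,172,196),(262,318,203,232)],[(252,269,217,243),(314,336,270,307)]):
    im=c["img"].astype(int);m=(im[...,0]>110)&(im[...,1]<70)&(im[...,2]<70)
    w=np.zeros_like(m);w[y0:y1,x0:x1]=1;m&=w
    p=np.argwhere(m)[:,::-1].astype(float);mu=p.mean(0);v=np.linalg.svd(p-mu,full_matrices=0)[2][0]
    s=(p-mu)@v;e=[mu+v*s.min(),mu+v*s.max()];B.append(mu)
    print(len(p),mu.round(1),[ray(c,q,.112).round(3) for q in e],ray(c,mu,.112).round(3))
    x0,x1,y0,y1=sb;g=im[y0:y1,x0:x1].sum(2)<210;p=np.argwhere(g)[:,::-1]+[x0,y0]
    mid=(np.percentile(p,3,axis=0)+np.percentile(p,97,axis=0))/2;print("spring",len(p),p.min(0),p.max(0),ray(c,mid,.027).round(3));B.append(mid)
print("bar",tri(cs,[B[0],B[2]]).round(3),"spring",tri(cs,[B[1],B[3]]).round(3))
for n,(x0,x1,y0,y1),k in(("a",(205,365,160,270),5),("b",(190,390,195,345),4)):
    c=cs[n=="b"]
    cv2.imwrite(f"pics/z{n}.png",cv2.resize(c["img"][y0:y1,x0:x1,::-1],None,fx=k,fy=k,interpolation=2))
E
```

```text
110 [292.2 183.8] [array([ 0.604, -0.026,  0.112]), array([ 0.527, -0.037,  0.112])] [ 0.562 -0.032  0.112]
spring 129 [254 219] [266 240] [ 0.47  -0.     0.027]
298 [289.1 217. ] [array([ 0.602, -0.027,  0.112]), array([ 0.532, -0.038,  0.112])] [ 0.566 -0.032  0.112]
spring 191 [316 273] [333 303] [ 0.471 -0.     0.027]
bar [ 0.564 -0.031  0.112] spring [0.471 0.    0.027]
```

View pics/zb.png

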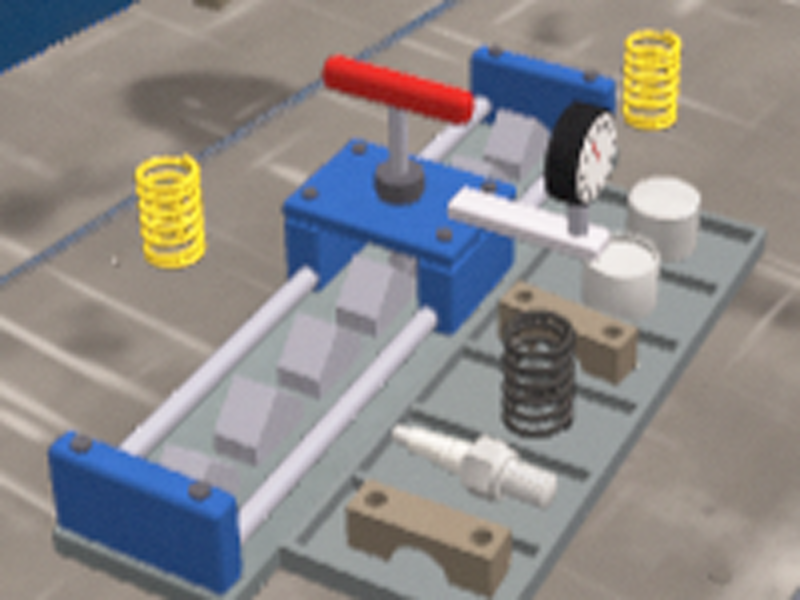

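View pics/za.png

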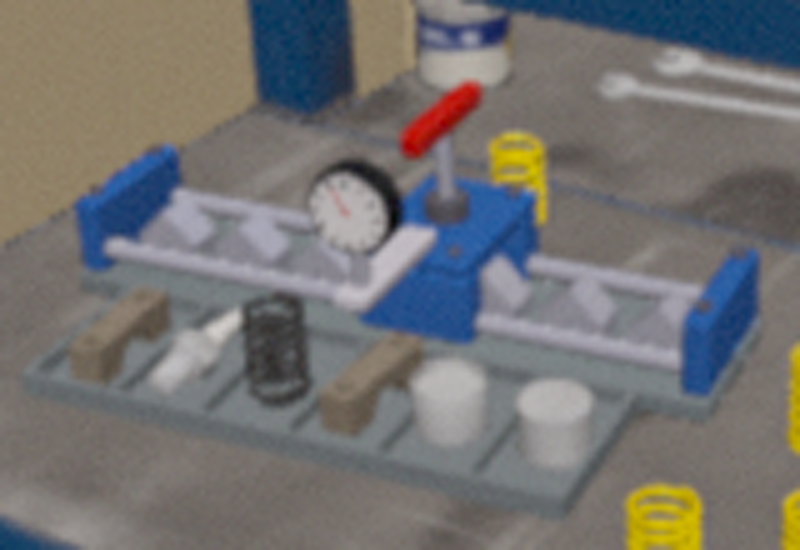

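Both views agree on these positions:
- **Bar:** (0.565, -0.032), height 0.112 as expected, yaw about 8.5°.
- **Spring:** (0.471, 0.000), one notch (45 mm) along the carriage's +y.

I'll move above the bar, with the jaws closing along the rail.

```bash
python3 -m inch '[[4,-5,0,3],[8,-10.5,0,6],[12,-15.5,0,9],[16,-21,0,12],[20,-26,0,15],[24,-31,0,18],[28,-36,0,20],[31,-40,0,21.8]]' 5.5 40
```

```text
time: 1.6
ee_pos: [0.4337, 0.1383, 0.2396]
tcp_rot: [180.0, 0.1, -171.4]
wrist_force: [1.5, 1.9, -0.4]
opening: 0.0547
grasp_force: 0.0
```

```bash
python3 -m inch '[[4,-5,0,0],[8,-10.5,0,0],[11,-14.5,0,0],[12.9,-16.7,-1,0],[12.9,-16.7,-3,0],[12.9,-16.7,-4,0],[12.9,-16.7,-4,0],[12.9,-16.7,-4,0]]'; python3 - <<'E'
from h import *
from scipy.spatial.transform import Rotation as Ro
o=bot.get_obs();c=bot.camera("wrist");M=np.array(c["mount"])
T=np.eye(4);T[:3,:3]=Ro.from_euler("xyz",o["tcp_rot"],degrees=True).as_matrix();T[:3,3]=o["ee_pos"]
W=np.linalg.inv(T@M);c["R"]=W[:3,:3];c["t"]=W[:3,3]
print(o["ee_pos"],o["tcp_rot"],o["opening"])
im=c["img"].astype(int);m=((im[...,0]>110)&(im[...,1]<70)&(im[...,2]<70)).astype(np.uint8)
n,l,st,ce=cv2.connectedComponentsWithStats(m);k=1+st[1:,4].argmax()
p=np.argwhere(l==k)[:,::-1].astype(np.float32);r=cv2.minAreaRect(p)
bx=cv2.boxPoints(r);print([ray(c,q,.117).round(4) for q in bx],ray(c,r[0],.117).round(4))
for t,z in(("bar_grip",.112),("spring_centre",.027),("gauge_tip",.056)):
    print(t,[(np.round(d["point"]),round(d["score"],2),ray(c,d["point"],z).round(3)) for d in bot.landmark_of(t,c)[:3]])
cv2.imwrite("pics/w1.png",c["img"][:,:,::-1])
E
```

```text
time: 2.6
ee_pos: [0.5617, -0.0265, 0.2003]
tcp_rot: [-180.0, 0.1, -171.4]
wrist_force: [0.0, -0.3, -0.1]
opening: 0.055
grasp_force: 0.0
[ 0.56168637 -0.02645704  0.20025388] [-1.79985473e+02  6.83043194e-02 -1.71444527e+02] 0.05504808003588536
[array([ 0.6023, -0.0311,  0.117 ]), array([ 0.5338, -0.0405,  0.117 ]), array([ 0.5322, -0.0298,  0.117 ]), array([ 0.6006, -0.0194,  0.117 ])] [ 0.5657 -0.0304  0.117 ]
bar_grip [(array([314., 215.]), 0.91, array([ 0.569, -0.03 ,  0.112]))]
spring_centre [(array([133., 158.]), 0.89, array([ 0.565, -0.229,  0.027])), (array([326., 275.]), 0.82, array([0.676, 0.001, 0.027])), (array([81., 46.]), 0.6, array([ 0.462, -0.274,  0.027]))]
gauge_tip [(array([312., 109.]), 0.89, array([ 0.486, -0.044,  0.056]))]
```

View pics/w1.png

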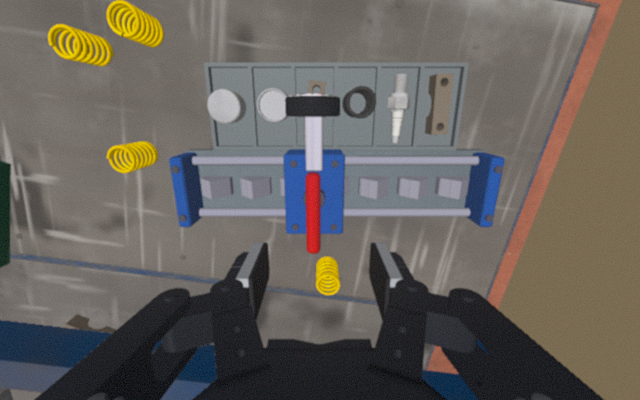

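The wrist view shows the gauge (312,105) over the bearing-cap cell and the black spring (360,102) in the next cell toward +y. The bar centre is at (313,212), so I'll descend and grip.

```bash
python3 -m inch '[[0.4,-0.4,-3,0],[0.4,-0.4,-6,0],[0.4,-0.4,-8,0],[0.4,-0.4,-9.2,0],[0.4,-0.4,-9.9,0],[0.4,-0.4,-9.9,0],[0.4,-0.4,-9.9,0],[0.4,-0.4,-9.9,0]]'
```

```text
time: 3.8
ee_pos: [0.566, -0.0308, 0.1009]
tcp_rot: [-180.0, 0.1, -171.5]
wrist_force: [0.2, 0.2, 0.2]
opening: 0.0545
grasp_force: 0.0
```

```bash
python3 -m inch '[[0,0,0,0],[0,0,0,0],[0,0,0,0],[0,0,0,0],[0,0,0,0],[0,0,0,0],[0,0,0,0],[0,0,0,0]]' 0 40
```

```text
time: 4.8
ee_pos: [0.5657, -0.0308, 0.1005]
tcp_rot: [-180.0, 0.0, -171.5]
wrist_force: [-1.1, -0.4, 3.4]
opening: 0.0112
grasp_force: 42.1
```

Gripped at 11 mm, which fits the 12 mm bar. Next I'll lift it 30 mm.

```bash
python3 -m inch '[[0,0,0.5,0],[0,0,1,0],[0,0,1.5,0],[0,0,2,0],[0,0,2.5,0],[0,0,3,0],[0,0,3,0],[0,0,3,0]]'
```

```text
time: 5.8
ee_pos: [0.5656, -0.0308, 0.1301]
tcp_rot: [180.0, -0.0, -171.5]
wrist_force: [2.1, -0.2, -6.5]
opening: 0.011
grasp_force: 40.9
```

```bash
python3 -m inch '[[-0.1,0.6,3,0],[-0.2,1.3,3,0],[-0.3,2,3,0],[-0.4,2.7,3,0],[-0.5,3.4,3,0],[-0.6,4.1,3,0],[-0.66,4.45,3,0],[-0.66,4.45,3,0]]'; python3 - <<'E'
from h import *
cs=[bot.camera(n) for n in("scene","side")]
for c in cs: print([(np.round(d["point"]),round(d["score"],2),ray(c,d["point"],.056).round(3)) for d in bot.landmark_of("gauge_tip",c)[:2]])
E
```

```text
time: 6.8
ee_pos: [0.5559, 0.0139, 0.1563]
tcp_rot: [179.9, -0.6, -171.5]
wrist_force: [-4.8, 0.0, -22.2]
opening: 0.0102
grasp_force: 41.2
[(array([260., 215.]), 0.67, array([0.483, 0.006, 0.056])), (array([273., 165.]), 0.48, array([0.749, 0.173, 0.056]))]
[(array([322., 274.]), 0.93, array([0.475, 0.001, 0.056]))]
```

My mistake: shifts are relative to the current pose, so the tool rose another 3 cm and slid up on the bar at its upper stop. I'll check the state before going on.

```bash
python3 - <<'E'
from h import *
c=bot.camera("side");cv2.imwrite("pics/s2.png",cv2.resize(c["img"][130:345,190:440,::-1],None,fx=3,fy=2.79,interpolation=2)[:600])
print(bot.get_obs()["wrist_force"])
E
```

```text
[ -5.04614168   0.15841758 -20.44398251]
```

View pics/s2.png

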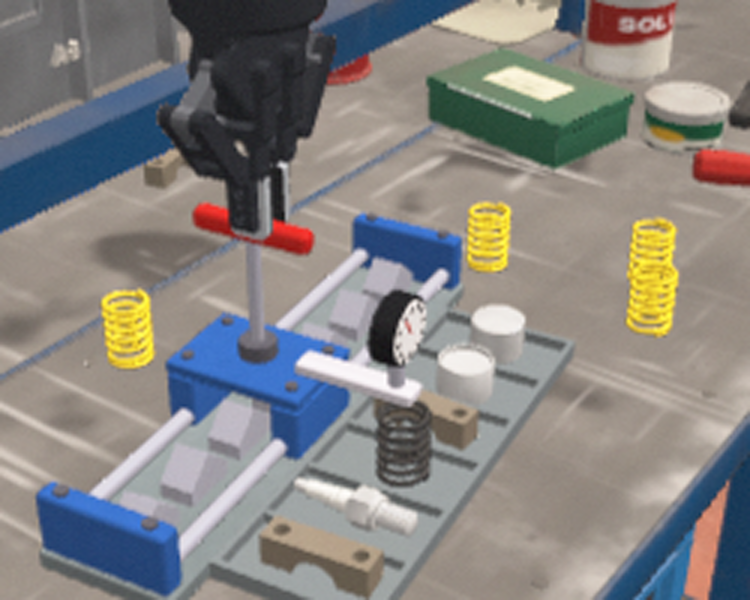

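The picture shows the bar still held between the fingertips at (255,228), the carriage over the spring's cell, and the spring upright at (403,445). I'll ease the pull, then let go.

```bash
python3 -m inch '[[0,0,-0.3,0],[0.2,0,-0.6,0],[0.2,0,-0.8,0],[0.2,0,-0.8,0],[0.2,0,-0.8,0],[0.2,0,-0.8,0],[0.2,0,-0.8,0],[0.2,0,-0.8,0]]'
```

```text
time: 8.05
ee_pos: [0.5564, 0.0133, 0.1501]
tcp_rot: [179.9, -0.6, -171.5]
wrist_force: [-17.9, -2.2, -5.8]
opening: 0.0101
grasp_force: 43.0
```

```bash
python3 -m inch '[[0,0,0,0],[0,0,0,0],[0,0,0,0],[0,0,0,0],[0,0,0,0],[0,0,0,0],[0,0,0,0],[0,0,0,0]]' 5.5; python3 -m inch '[[0,0,1.5,0],[0,0,4,0],[0,0,6,0],[0,0,8,0],[0,0,10,0],[0,0,10,0],[0,0,10,0],[0,0,10,0]]'
python3 - <<'E'
from h import *
cs=[bot.camera(n) for n in("scene","side")];mus=[]
for c,(x0,x1,y0,y1) in zip(cs,[(262,302,165,200),(245,305,200,250)]):
    im=c["img"].astype(int);m=(im[...,0]>110)&(im[...,1]<70)&(im[...,2]<70)
    p=np.argwhere(m[y0:y1,x0:x1])[:,::-1]+[x0,y0];mus.append(p.mean(0));print(len(p),p.mean(0))
print("bar",tri(cs,mus).round(4))
tp=[bot.landmark_of("gauge_tip",c)[0]["point"] for c in cs];print("tip",tri(cs,tp).round(3),[ray(c,q,.056).round(3) for c,q in zip(cs,tp)])
cv2.imwrite("pics/s3.png",cv2.resize(cs[1]["img"][130:345,190:440,::-1],None,fx=3,fy=2.79,interpolation=2)[:600])
E
```

```text
time: 9.05
ee_pos: [0.561, 0.0137, 0.1522]
tcp_rot: [-180.0, -0.0, -171.5]
wrist_force: [0.0, 0.9, 0.2]
opening: 0.0548
grasp_force: 0.0
time: 10.05
ee_pos: [0.5608, 0.0137, 0.2514]
tcp_rot: [180.0, -0.1, -171.5]
wrist_force: [-0.2, 0.1, -0.9]
opening: 0.055
grasp_force: 0.0
117 [275.41025641 180.56410256]
331 [274.8489426  229.79758308]
bar [0.5579 0.0137 0.1127]
tip [0.468 0.002 0.062] [array([0.481, 0.012, 0.056]), array([ 0.469, -0.002,  0.056])]
```

View pics/s3.png

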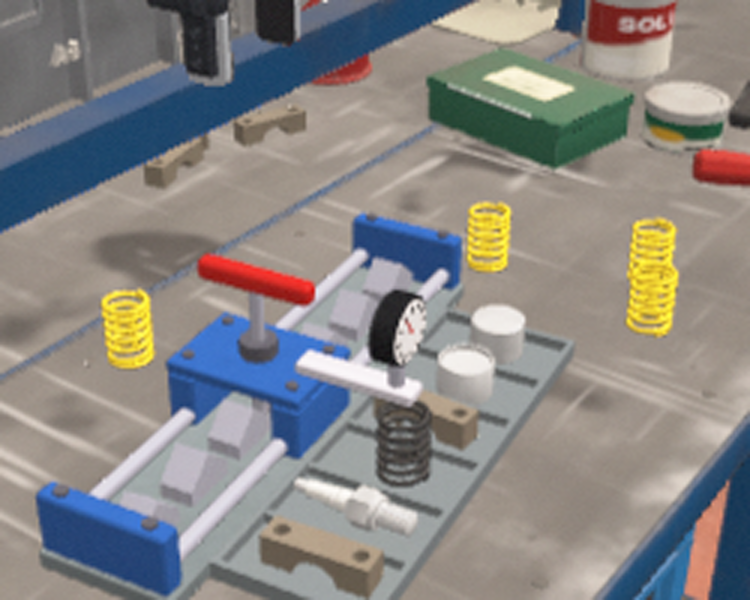

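The bar is home: its height is 0.1127, against 0.112 at the start, and it moved exactly one notch. The gauge is over the spring, which is still standing, and the robot is clear.

```bash
python3 -c "
from workcell import bot
print(bot.job_done())"
```

```text
the job is handed in; nothing more can be done
None
```

The gauge now stands over the black spring with the release bar home in that notch and the spring still upright in its cell; handed in after about 10 s, with one slip: while sliding I pulled the bar about 3 cm too far, against its upper stop (about 22 N at the wrist).

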